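# Set out slotted weights in size order beside a laboratory balance

### The arm

A 7-joint arm with a two-finger parallel gripper is mounted at the origin on the work surface. World frame = base frame: x ahead of the robot, y to its left, z up, the work surface at z = 0. Lengths are in m, angles in rad, forces in N, time in s.
With the tool pointing down it reaches from about 0.4 to 0.85 m from the base axis. Payload 4.5 kg.
Tool frame: the origin (TCP) lies at the very end of the fingers, on their centre line; the grasp point (between the pads) lies 19 mm behind it (robot.grasp_offset is the distance from the TCP to the grasp point, in m); z points along the fingers, y is the direction in which the jaws open and shut (so a half turn about z gives the same grasp; the last joint's range is limited). The gripper opens to 88 mm and grips with 3 to 60 N. Pads are 18 mm wide; open, the fingers measure 123 mm over their backs; the gripper's body (75 mm by 187 mm) begins 45 mm behind the grasp point.
Start: joints at [1.287, 0.689, -0.195, 1.565, 0.157, 0.902, -0.215], TCP at [0.195, -0.594, 0.239] pointing down, gripper open.
Joint ranges: [-3.01, 3.01], [-0.46, 2.08], [-1.47, 1.51], [0.13, 2.56], [-1, 4.14], [0.04, 2.09], [-2.66, 2.66]. Speed limits (rad/s): [2.57, 2.57, 3.14, 3.14, 3.14, 3.14, 3.14].

### API

Orientations are given as [roll, pitch, yaw] about the fixed x, y, z axes, in that order (R = Rz(yaw) Ry(pitch) Rx(roll)).
In Python, from bench import robot gives the robot as it stands. The module is installed in compiled form; this text tells all that it offers.
- The arm moves only by the tool carry_out, never from a script. Its argument "rows" is a list that holds one entry, the list of rows, each a list of 6 numbers: the shift along the world's x, y, z in m, then the turn, a rotation vector about the world's x, y, z in degrees. In form: [[[tx, ty, tz, wx, wy, wz], ...]]. A call has exactly 10 rows; each row shifts and turns the commanded pose from where the row before left it; what a row does not reach is not made up. A row lasts 1/10 s, in which the tool goes at most 50 mm and 8.59 degrees, less where a joint would pass 70% of its speed; a pose out of reach is approached as far as the arm can. A call is refused whole if a number of a shift passes 0.05 or a number of a turn 8.59, either way. A call with a gripper value outside its range is refused whole. "grip" is the closure, from 0 (fully open) to 1 (shut), set as the call begins (left out, the last holds). The fingers move at their own pace and stop on an object; "squeeze" is the grip in N (left out, the last holds). Time passes only in rows, so rows that do not move let the fingers close, or fill a call up. It gives the time, the measured TCP pose, the force and the opening at its end, in the units of the state.
- robot.sense(): the state, without advancing time (a new reading comes with each control period).
- robot.snapshot(name): name is "side" or "top"; returns a dict with "img" (420x560x3 uint8, red, green, blue), "K" (3x3 intrinsics, pixels), "distortion" ([k1, k2, p1, p2, k3] as OpenCV has them; the pictures are not rectified), "R" (3x3) and "t" (3): a world point X has camera coordinates R X + t. Camera axes: x right, y down, z forward; pixel columns grow to the right and rows downward; lengths in m; the calibration is good to about 2 mm. A picture is of the moment at which its call begins. There is no depth.
- robot.job_done(): hands the job in, once; it reports no verdict.
The state is a dict: "t": time; "joints": joint angles; "joint_velocities": joint speeds; "tau": joint torques, N m; "tcp_pos": TCP position; "ee_rot": TCP orientation; "contact_force": force on the tool from outside, world axes, zero at the start; "torque": the same for the moment, N m; "gripper_width": finger opening in m.
Only numpy, scipy, OpenCV 4.12 (cv2) and the standard library are available. Lean on these libraries where they do the work, as an engineer would, in place of code of your own. Each camera call takes 0.05 s, during which the arm holds its last target.

### The job

Set the four loose slotted brass weights out to be checked on the balance: lay them flat on the four round felt pads of the weight tray, one to a pad and near its middle, in order of size from the smallest on the pad next to the balance to the largest on the pad farthest from it. Set each one down gently, never letting it drop, and do not bump the balance.

Things in the scene. Friction and masses are not known exactly. Their poses are not given: they have to be found in the camera images.
- w500: slotted brass weight of 500 g, a flat round disc lying on the bench: 56 mm across, 26 mm thick, with a slot 6 mm wide from its centre out to its edge along its +x axis. Origin: centre of its underside; z up along its axis. It can be gripped across its rim from above, either way round.
- w200: slotted brass weight of 200 g, a flat round disc lying on the bench: 46 mm across, 15.5 mm thick, with a slot 6 mm wide from its centre out to its edge along its +x axis. Origin: centre of its underside; z up along its axis. It can be gripped across its rim from above, either way round.
- w100: slotted brass weight of 100 g, a flat round disc lying on the bench: 36 mm across, 13 mm thick, with a slot 6 mm wide from its centre out to its edge along its +x axis. Origin: centre of its underside; z up along its axis. It can be gripped across its rim from above, either way round.
- w50: slotted brass weight of 50 g, a flat round disc lying on the bench: 27 mm across, 12 mm thick, with a slot 6 mm wide from its centre out to its edge along its +x axis. Origin: centre of its underside; z up along its axis. It can be gripped across its rim from above, either way round.
- pad_a: one of four alike flat round pads of blue felt, 64 mm across and 3 mm thick, fixed in a row on the tray, 80 mm from centre to centre; the letter says nothing of which place in the row it has. Origin: centre of its underside, so its top (where a weight lies) is 3 mm higher, 11 mm above the bench. z up.
- pad_b: one of four alike flat round pads of blue felt, 64 mm across and 3 mm thick, fixed in a row on the tray, 80 mm from centre to centre; the letter says nothing of which place in the row it has. Origin: centre of its underside, so its top (where a weight lies) is 3 mm higher, 11 mm above the bench. z up.
- pad_c: one of four alike flat round pads of blue felt, 64 mm across and 3 mm thick, fixed in a row on the tray, 80 mm from centre to centre; the letter says nothing of which place in the row it has. Origin: centre of its underside, so its top (where a weight lies) is 3 mm higher, 11 mm above the bench. z up.
- pad_d: one of four alike flat round pads of blue felt, 64 mm across and 3 mm thick, fixed in a row on the tray, 80 mm from centre to centre; the letter says nothing of which place in the row it has. Origin: centre of its underside, so its top (where a weight lies) is 3 mm higher, 11 mm above the bench. z up.
- tray: flat aluminium weight tray fixed on the bench, 90 mm (its x) by 316 mm (its y), plate 8 mm thick with a lip 12 mm high at each short end; the four pads stand in a row along its y axis, at -120, -40, 40 and 120 mm from its middle. Origin: centre of its underside, at bench height; x away from the robot, z up.
- balance: pale grey laboratory balance fixed on the bench, 48 mm high, round steel pan, dark display towards the robot; it stands 25 mm or more beyond one end of the tray (its +y or -y end; a shut wooden case 54 mm high stands beyond the other). Origin: under the display, at bench height; its body reaches -48 to 192 mm along x (away from the robot), 85 mm to either side along y. z up.
Not all that is in view belongs to the job. Leave any turquoise look-alike of the w100 alone.

How it is judged:
By the outcome, as a careful person would: the job done as asked, in the order asked, and still so for the second after the job is handed in, with the robot touching nothing.
It also fails if it takes over 128 s, if anything falls off the work surface, if the arm or the gripper's body presses on something with over 40 N, if the wrist force passes 120 N, or if a joint passes its speed limit or range.

## Working session

There is one attempt and no reset: what is moved stays moved. The work goes in short steps, Python scripts to look and compute and a tool call to move; the robot and the scene stay as the last step left them, time stands still between calls to the robot, and variables do not carry over. Pictures are saved under pics/ and viewed, and the job is handed in when it is done.

Besides the shell and the picture viewer there is one more tool, called after "Request:" as a command line: name --argument value ..., lists and objects as JSON in quotes. carry_out: Moves the arm, as the interface text tells. Its arguments: {"type":"object","properties":{"rows":{"type":"array","items":{"type":"array","items":{"type":"array","items":{"type":"number"}}}},"grip":{"type":"number"},"squeeze":{"type":"number"}},"required":["rows"]}

```bash
mkdir -p pics
python3 - <<'E'
from bench import robot
import cv2
s=robot.sense(); print({k:(s[k]) for k in ['t','tcp_pos','ee_rot','gripper_width','contact_force']})
for n in ['top','side']:
    d=robot.snapshot(n); cv2.imwrite(f'pics/{n}0.png',d['img'][:,:,::-1]); print(n,d['K'],d['distortion'],d['R'],d['t'])
E
```

```text
{'t': 0.0, 'tcp_pos': array([ 0.19505506, -0.59311157,  0.23790608]), 'ee_rot': array([-3.13976278e+00,  1.18407753e-04,  3.17855930e-01]), 'gripper_width': 0.08826498855796035, 'contact_force': array([0.72776694, 0.26471044, 0.02233104])}
top [[474.34367756   0.         271.78025275]
 [  0.         474.34367756 209.60386168]
 [  0.           0.           1.        ]] [-0.08728266  0.          0.          0.          0.        ] [[ 0.01900566 -0.9997976  -0.00659875]
 [-0.99662682 -0.01841755 -0.07997364]
 [ 0.07983592  0.00809644 -0.99677514]] [-0.02466365  0.52945161  0.86480512]
side [[380.62427314   0.         278.62775765]
 [  0.         380.62427314 210.23616708]
 [  0.           0.           1.        ]] [-0.07014757  0.          0.          0.          0.        ] [[ 0.99746948 -0.06900542  0.01711401]
 [-0.02995862 -0.62625931 -0.779039  ]
 [ 0.06447572  0.77655491 -0.62674185]] [-0.56538676  0.04313808  0.88349291]
```

View pics/top0.png

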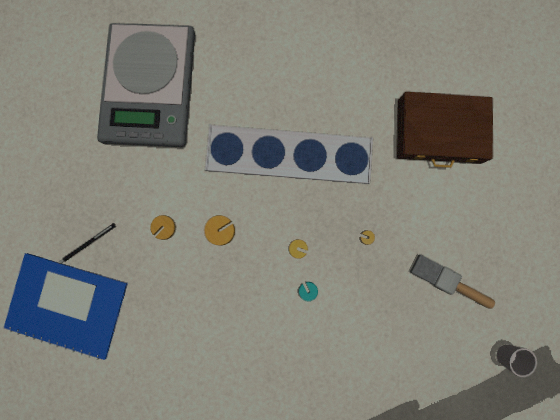

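View pics/side0.png

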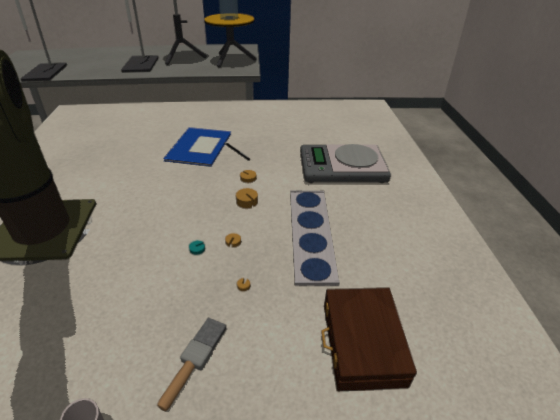

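The balance is at the left in the top view (+y). The possible weights in the top view are discs at (163,228), (219,230), (298,249) and (367,237), all brass, and a turquoise look-alike at (308,291), which I will leave alone. The pads are at (227,149), (268,152), (310,156) and (351,158), and the one next to the balance is at (227,149). Next I measure positions and sizes and check a close crop.

```bash
cat > h.py <<'E'
from bench import robot
import cv2, numpy as np
def ray(d,uv,z):
    p=cv2.undistortPoints(np.array(uv,float).reshape(-1,1,2),d['K'],np.array(d['distortion'])).reshape(-1,2)
    v=np.c_[p,np.ones(len(p))]@d['R']; c=-d['R'].T@d['t']
    return c+v*((z-c[2])/v[:,2])[:,None]
def blobs(d,lo,hi,amin=40):
    hsv=cv2.cvtColor(d['img'],cv2.COLOR_RGB2HSV)
    m=cv2.inRange(hsv,lo,hi); m=cv2.morphologyEx(m,cv2.MORPH_CLOSE,np.ones((3,3)))
    cs,_=cv2.findContours(m,cv2.RETR_EXTERNAL,cv2.CHAIN_APPROX_NONE)
    return [c.reshape(-1,2) for c in cs if cv2.contourArea(c)>amin]
BR=((8,120,110),(30,255,255)); BL=((100,80,30),(125,255,255)); TQ=((80,100,60),(97,255,255))
def circ(d,c,z):
    h=cv2.convexHull(c.astype(np.int32)).reshape(-1,2)
    P=ray(d,c,z)[:,:2].astype(np.float32)
    (x,y),r=cv2.minEnclosingCircle(P*1000)
    return x,y,2*r
E
python3 - <<'E'
from h import *
for n in ['top','side']:
    d=robot.snapshot(n)
    for nm,col,z in [('brass',BR,.013),('blue',BL,.011),('turq',TQ,.013)]:
        for c in blobs(d,*col):
            (u,v),r=cv2.minEnclosingCircle(c.astype(np.float32))
            if nm=='brass' and v<100: continue
            print(n,nm,'px %.1f %.1f'%(u,v),'xyD mm %.1f %.1f %.1f'%circ(d,c,z), cv2.contourArea(c.astype(np.int32)))
    if n=='top':
        hsv=cv2.cvtColor(d['img'],cv2.COLOR_RGB2HSV)
        for u,v in [(163,235),(219,236),(298,253),(372,237),(227,149),(308,296)]: print(hsv[v,u])
        cr=d['img'][200:310,135:395,::-1]; cv2.imwrite('pics/crop0.png',cv2.resize(cr,None,fx=3,fy=3,interpolation=cv2.INTER_CUBIC))
E
```

```text
top brass px 475.0 295.5 xyD mm 374.7 -401.8 77.0 167.0
top brass px 297.9 248.3 xyD mm 458.6 -65.0 34.4 197.0
top brass px 367.2 237.0 xyD mm 482.2 -195.1 24.9 89.0
top brass px 219.0 230.0 xyD mm 490.3 84.1 55.8 576.5
top brass px 162.1 226.9 xyD mm 493.9 192.2 45.0 349.0
top blue px 64.5 306.0 xyD mm 340.3 377.5 256.0 8282.5
top blue px 351.1 158.6 xyD mm 631.5 -164.7 61.6 751.5
top blue px 309.6 155.0 xyD mm 636.5 -85.0 62.0 756.5
top blue px 268.1 151.8 xyD mm 641.6 -5.4 61.6 747.5
top blue px 226.5 148.4 xyD mm 646.7 74.3 61.8 752.0
top turq px 308.0 291.0 xyD mm 379.6 -85.0 35.2 214.5
[ 20 169 142]
[ 19 171 145]
[ 23 161 146]
[ 22 151 145]
[108 124  74]
[ 87 171 124]
side brass px 174.0 383.5 xyD mm 374.2 -400.0 79.5 361.0
side brass px 243.0 283.0 xyD mm 482.0 -200.2 24.5 62.0
side brass px 232.9 238.5 xyD mm 458.5 -69.1 33.9 99.0
side brass px 246.0 194.0 xyD mm 489.6 95.8 54.5 184.0
side brass px 247.5 174.0 xyD mm 493.6 190.1 43.3 92.0
side blue px 315.5 269.0 xyD mm 631.7 -168.7 60.7 455.0
side blue px 312.8 242.0 xyD mm 636.5 -88.8 60.3 357.0
side blue px 310.0 220.0 xyD mm 641.8 -9.8 59.8 286.5
side blue px 308.0 199.0 xyD mm 646.1 69.7 59.4 231.5
side blue px 196.5 144.5 xyD mm 342.4 364.5 255.0 1554.5
side blue px 215.0 33.5 xyD mm 298.4 1751.6 482.2 314.5
side blue px 262.5 48.5 xyD mm 644.6 1799.6 2152.6 3661.5
side blue px 211.0 7.1 xyD mm 181.5 2545.5 636.6 205.0
side turq px 196.5 246.5 xyD mm 380.7 -90.4 35.7 122.0
```

View pics/crop0.png

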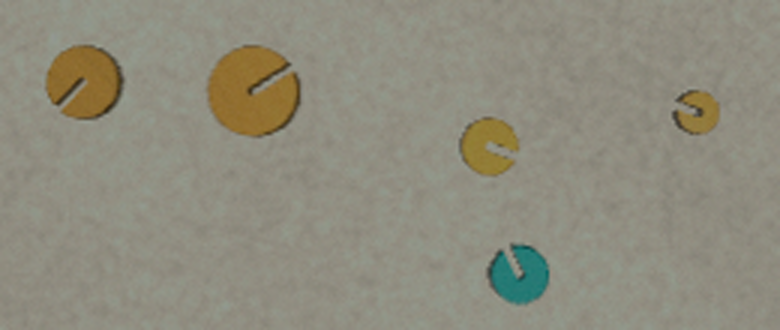

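The crop shows four brass discs and one turquoise decoy. Measured diameters identify them:

| Weight | Diameter (mm) | x, y (mm) |
|---|---|---|
| w500 | 56 | (490, 81) |
| w200 | 45 | (494, 190) |
| w100 | 34 | (458, -67) |
| w50 | 25 | (482, -197) |

The pads, counted from the balance (+y end), are at (646.5, 72), (642, -8), (636.5, -87) and (631.5, -167). I will grip with the jaws along x, so the slots and neighbouring pads stay clear. First I go to w50.

Request:
carry_out --rows '[[[0.014, 0.02, 0, 0, 0, 3.6], [0.014, 0.02, 0, 0, 0, 3.6], [0.014, 0.02, 0, 0, 0, 3.6], [0.014, 0.02, 0, 0, 0, 3.6], [0.014, 0.02, 0, 0, 0, 3.6], [0.014, 0.02, 0, 0, 0, 3.6], [0.014, 0.02, 0, 0, 0, 3.6], [0.014, 0.02, 0, 0, 0, 3.6], [0.014, 0.02, 0, 0, 0, 3.6], [0.014, 0.02, 0, 0, 0, 3.6]]]' --grip 0 --squeeze 20

```text
t: 1.2
tcp_pos: [0.3357, -0.3928, 0.2387]
ee_rot: [-3.141, 0.0, 0.949]
contact_force: [1.0, 0.3, 0.1]
gripper_width: 0.0885
```

Request:
carry_out --rows '[[[0.014, 0.02, -0.013, 0, 0, 3.6], [0.014, 0.02, -0.013, 0, 0, 3.6], [0.014, 0.02, -0.013, 0, 0, 3.6], [0.014, 0.02, -0.013, 0, 0, 3.6], [0.014, 0.02, -0.013, 0, 0, 3.6], [0.014, 0.02, -0.013, 0, 0, 3.6], [0.014, 0.02, -0.013, 0, 0, 3.6], [0.014, 0.02, -0.013, 0, 0, 3.6], [0.014, 0.02, -0.013, 0, 0, 3.6], [0.014, 0.016, -0.013, 0, 0, 3.6]]]'

```text
t: 2.2
tcp_pos: [0.476, -0.1964, 0.1082]
ee_rot: [3.141, -0.0, 1.578]
contact_force: [0.0, -0.2, -0.2]
gripper_width: 0.0882
```

Request:
carry_out --rows '[[[0.004, 0, 0, 0, 0, 0], [0.003, 0, 0, 0, 0, 0], [0, 0, 0, 0, 0, 0], [0, 0, 0, 0, 0, 0], [0, 0, 0, 0, 0, 0], [0, 0, 0, 0, 0, 0], [0, 0, 0, 0, 0, 0], [0, 0, 0, 0, 0, 0], [0, 0, 0, 0, 0, 0], [0, 0, 0, 0, 0, 0]]]'

```text
t: 3.2
tcp_pos: [0.4823, -0.1977, 0.1087]
ee_rot: [3.142, -0.0, 1.574]
contact_force: [0.2, 0.4, -0.3]
gripper_width: 0.0881
```

Run:
```python
from h import *
a=robot.snapshot('side')['img'][200:360,150:350,::-1]; b=robot.snapshot('top')['img'][150:310,290:490,::-1]
cv2.imwrite('pics/pre50.png',cv2.resize(np.hstack([a,b]),(800,320),interpolation=cv2.INTER_CUBIC))
```

```text
(no output)
```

View pics/pre50.png

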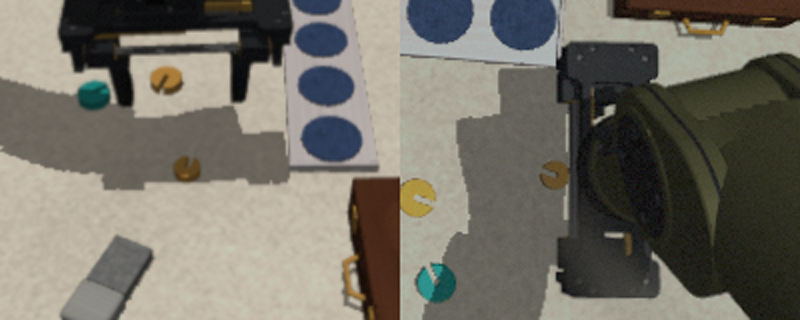

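The side view shows the jaws spanning w50, at about (187,168) in the crop and centred between the fingers. Descending.

Request:
carry_out --rows '[[[0, 0, -0.015, 0, 0, 0], [0, 0, -0.015, 0, 0, 0], [0, 0, -0.015, 0, 0, 0], [0, 0, -0.015, 0, 0, 0], [0, 0, -0.015, 0, 0, 0], [0, 0, -0.01, 0, 0, 0], [0, 0, -0.01, 0, 0, 0], [0, 0, -0.005, 0, 0, 0], [0, 0, -0.004, 0, 0, 0], [0, 0, 0, 0, 0, 0]]]'

```text
t: 4.3
tcp_pos: [0.4823, -0.1976, 0.0045]
ee_rot: [-3.141, -0.0, 1.575]
contact_force: [-0.2, 0.5, 1.1]
gripper_width: 0.088
```

Request:
carry_out --rows '[[[0, 0, -0.001, 0, 0, 0], [0, 0, 0, 0, 0, 0], [0, 0, 0, 0, 0, 0], [0, 0, 0, 0, 0, 0], [0, 0, 0, 0, 0, 0], [0, 0, 0, 0, 0, 0], [0, 0, 0, 0, 0, 0], [0, 0, 0, 0, 0, 0], [0, 0, 0, 0, 0, 0], [0, 0, 0, 0, 0, 0]]]' --grip 1 --squeeze 15

```text
t: 5.3
tcp_pos: [0.4823, -0.1977, 0.0037]
ee_rot: [3.141, -0.0, 1.574]
contact_force: [-0.6, 0.4, -0.2]
gripper_width: 0.0262
```

Gripped at 26 mm, which matches a 27 mm disc. Lifting, then moving to the first pad.

Request:
carry_out --rows '[[[0, 0, 0.004, 0, 0, 0], [0, 0, 0.008, 0, 0, 0], [0, 0, 0.012, 0, 0, 0], [0, 0, 0.012, 0, 0, 0], [0, 0, 0.012, 0, 0, 0], [0, 0, 0.012, 0, 0, 0], [0, 0, 0.012, 0, 0, 0], [0, 0, 0.012, 0, 0, 0], [0, 0, 0.008, 0, 0, 0], [0, 0, 0.004, 0, 0, 0]]]'

```text
t: 6.3
tcp_pos: [0.4826, -0.1978, 0.1007]
ee_rot: [3.14, 0.0, 1.574]
contact_force: [-0.0, -0.3, -0.8]
gripper_width: 0.0262
```

Run:
```python
from h import *
print(robot.sense()['gripper_width'])
a=robot.snapshot('side')['img'][180:320,150:325,::-1]
cv2.imwrite('pics/lift50.png',cv2.resize(a,(700,560),interpolation=cv2.INTER_CUBIC))
```

```text
0.026195562632722734
```

View pics/lift50.png

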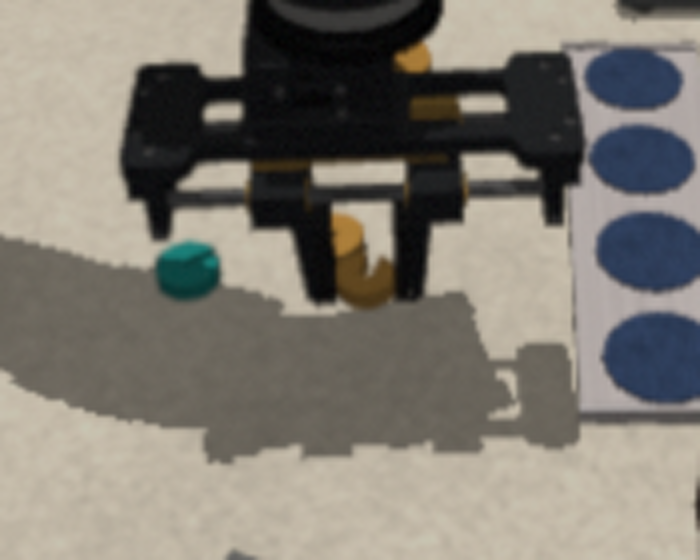

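Side view: w50 is held level at the fingertips, at about (365,280) in the crop, clear of the bench, with its slot away from the jaws.

Request:
carry_out --rows '[[[0.006, 0.01, 0, 0, 0, 0], [0.011, 0.018, 0, 0, 0, 0], [0.014, 0.023, 0, 0, 0, 0], [0.014, 0.023, 0, 0, 0, 0], [0.014, 0.023, 0, 0, 0, 0], [0.014, 0.023, 0, 0, 0, 0], [0.014, 0.023, 0, 0, 0, 0], [0.014, 0.023, 0, 0, 0, 0], [0.014, 0.023, 0, 0, 0, 0], [0.014, 0.023, 0, 0, 0, 0]]]'

```text
t: 7.35
tcp_pos: [0.6114, 0.0167, 0.0989]
ee_rot: [-3.14, -0.0, 1.576]
contact_force: [-0.6, 0.7, -0.9]
gripper_width: 0.0262
```

Request:
carry_out --rows '[[[0.014, 0.023, 0, 0, 0, 0], [0.012, 0.02, 0, 0, 0, 0], [0.009, 0.015, 0, 0, 0, 0], [0, 0, -0.008, 0, 0, 0], [0, 0, -0.015, 0, 0, 0], [0, 0, -0.015, 0, 0, 0], [0, 0, -0.015, 0, 0, 0], [0, 0, -0.012, 0, 0, 0], [0, 0, -0.008, 0, 0, 0], [0, 0, -0.004, 0, 0, 0]]]'

```text
t: 8.35
tcp_pos: [0.6458, 0.072, 0.0216]
ee_rot: [-3.14, 0.0, 1.574]
contact_force: [0.6, 0.3, 0.1]
gripper_width: 0.0263
```

Request:
carry_out --rows '[[[0, 0, -0.001, 0, 0, 0], [0, 0, -0.001, 0, 0, 0], [0, 0, -0.001, 0, 0, 0], [0, 0, -0.001, 0, 0, 0], [0, 0, -0.001, 0, 0, 0], [0, 0, -0.001, 0, 0, 0], [0, 0, 0, 0, 0, 0], [0, 0, 0, 0, 0, 0], [0, 0, 0, 0, 0, 0], [0, 0, 0, 0, 0, 0]]]'

```text
t: 9.35
tcp_pos: [0.6463, 0.0723, 0.0168]
ee_rot: [3.141, -0.0, 1.574]
contact_force: [-0.1, 0.2, -0.8]
gripper_width: 0.0262
```

Request:
carry_out --rows '[[[0, 0, -0.0005, 0, 0, 0], [0, 0, -0.0005, 0, 0, 0], [0, 0, -0.0005, 0, 0, 0], [0, 0, -0.0005, 0, 0, 0], [0, 0, 0, 0, 0, 0], [0, 0, 0, 0, 0, 0], [0, 0, 0, 0, 0, 0], [0, 0, 0, 0, 0, 0], [0, 0, 0, 0, 0, 0], [0, 0, 0, 0, 0, 0]]]'

```text
t: 10.35
tcp_pos: [0.6463, 0.0723, 0.0148]
ee_rot: [3.142, 0.0, 1.574]
contact_force: [-0.3, 0.7, 1.3]
gripper_width: 0.0261
```

Run:
```python
from h import *
print(robot.sense()['contact_force'])
a=robot.snapshot('side')['img'][140:260,250:400,::-1]
cv2.imwrite('pics/place50.png',cv2.resize(a,(700,560),interpolation=cv2.INTER_CUBIC))
```

```text
[-0.29752575  0.72723698  1.25070113]
```

View pics/place50.png

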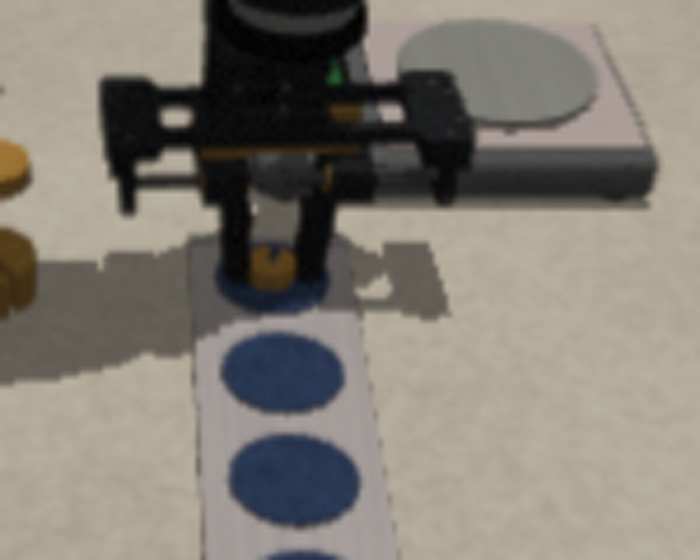

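It looks to be at pad height: w50 is over the first pad at (272,270) in the crop, and the force is just turning upward. I go 0.5 mm lower to confirm contact.

Request:
carry_out --rows '[[[0, 0, -0.0005, 0, 0, 0], [0, 0, 0, 0, 0, 0], [0, 0, 0, 0, 0, 0], [0, 0, 0, 0, 0, 0], [0, 0, 0, 0, 0, 0], [0, 0, 0, 0, 0, 0], [0, 0, 0, 0, 0, 0], [0, 0, 0, 0, 0, 0], [0, 0, 0, 0, 0, 0], [0, 0, 0, 0, 0, 0]]]'

```text
t: 11.4
tcp_pos: [0.6463, 0.0723, 0.0147]
ee_rot: [3.141, 0.0, 1.574]
contact_force: [-2.4, 0.4, 5.0]
gripper_width: 0.0262
```

Firm contact (5 N). Releasing, then rising.

Request:
carry_out --rows '[[[0, 0, 0, 0, 0, 0], [0, 0, 0, 0, 0, 0], [0, 0, 0, 0, 0, 0], [0, 0, 0, 0, 0, 0], [0, 0, 0, 0, 0, 0], [0, 0, 0, 0, 0, 0], [0, 0, 0.0035, 0, 0, 0], [0, 0, 0.006, 0, 0, 0], [0, 0, 0.01, 0, 0, 0], [0, 0, 0.016, 0, 0, 0]]]' --grip 0

```text
t: 12.4
tcp_pos: [0.6459, 0.0722, 0.0503]
ee_rot: [-3.141, 0.0, 1.575]
contact_force: [-0.5, -1.3, -0.3]
gripper_width: 0.0878
```

Request:
carry_out --rows '[[[0, 0, 0.025, 0, 0, 0], [-0.006, 0, 0.025, 0, 0, 0], [-0.02, 0.001, 0, 0, 0, 0], [-0.02, 0.001, 0, 0, 0, 0], [-0.02, 0.001, 0, 0, 0, 0], [-0.02, 0.001, 0, 0, 0, 0], [-0.02, 0.001, 0, 0, 0, 0], [-0.02, 0.001, 0, 0, 0, 0], [-0.02, 0.001, 0, 0, 0, 0], [-0.01, 0.002, 0, 0, 0, 0]]]'

```text
t: 13.4
tcp_pos: [0.4891, 0.0812, 0.1009]
ee_rot: [3.141, 0.0, 1.575]
contact_force: [0.0, 0.4, -1.0]
gripper_width: 0.088
```

Run:
```python
from h import *
a=robot.snapshot('side')['img'][110:270,180:380,::-1]; d=robot.snapshot('top');b=d['img'][120:280,130:330,::-1]
cv2.imwrite('pics/pre500.png',cv2.resize(np.hstack([a,b]),(800,320),interpolation=cv2.INTER_CUBIC))
for c in blobs(d,*BR):
    (u,v),r=cv2.minEnclosingCircle(c.astype(np.float32)); print('%.0f %.0f'%(u,v),'%.1f %.1f %.1f'%circ(d,c,.023))
```

```text
475 296 374.4 -397.7 74.7
298 248 458.6 -64.3 34.3
226 148 645.3 73.8 26.7
```

View pics/pre500.png

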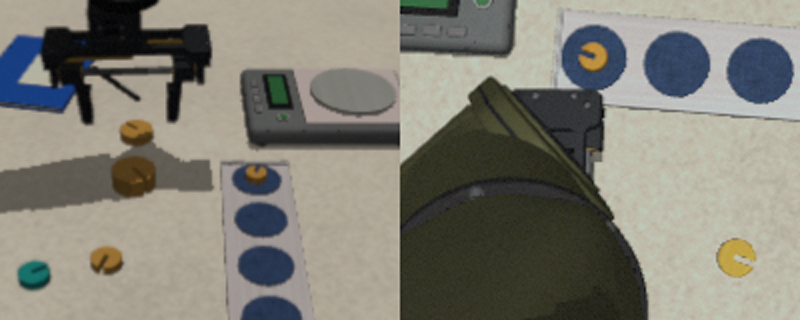

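w50 sits on the first pad within about 1.5 mm of its centre (top crop (592,57)). w500 is at (133,177) in the side crop, centred under the jaws. Descending.

Request:
carry_out --rows '[[[0, 0, -0.015, 0, 0, 0], [0, 0, -0.015, 0, 0, 0], [0, 0, -0.015, 0, 0, 0], [0, 0, -0.015, 0, 0, 0], [0, 0, -0.012, 0, 0, 0], [0, 0, -0.008, 0, 0, 0], [0, 0, -0.007, 0, 0, 0], [0, 0, -0.005, 0, 0, 0], [0, 0, -0.004, 0, 0, 0], [0, 0, 0, 0, 0, 0]]]'

```text
t: 14.5
tcp_pos: [0.4902, 0.0813, 0.0035]
ee_rot: [-3.141, 0.0, 1.575]
contact_force: [-0.3, 0.2, 0.4]
gripper_width: 0.0881
```

Request:
carry_out --rows '[[[0, 0, 0, 0, 0, 0], [0, 0, 0, 0, 0, 0], [0, 0, 0, 0, 0, 0], [0, 0, 0, 0, 0, 0], [0, 0, 0, 0, 0, 0], [0, 0, 0, 0, 0, 0], [0, 0, 0, 0, 0, 0], [0, 0, 0, 0, 0, 0], [0, 0, 0, 0, 0, 0], [0, 0, 0, 0, 0, 0]]]' --grip 1 --squeeze 40

```text
t: 15.5
tcp_pos: [0.4905, 0.0813, 0.0039]
ee_rot: [3.141, -0.0, 1.574]
contact_force: [0.2, 0.4, 4.1]
gripper_width: 0.0551
```

Request:
carry_out --rows '[[[0, 0, 0.004, 0, 0, 0], [0, 0, 0.008, 0, 0, 0], [0, 0, 0.012, 0, 0, 0], [0, 0, 0.012, 0, 0, 0], [0, 0, 0.012, 0, 0, 0], [0, 0, 0.012, 0, 0, 0], [0, 0, 0.012, 0, 0, 0], [0, 0, 0.012, 0, 0, 0], [0, 0, 0.008, 0, 0, 0], [0, 0, 0.004, 0, 0, 0]]]'

```text
t: 16.5
tcp_pos: [0.4904, 0.0811, 0.1008]
ee_rot: [3.141, -0.0, 1.574]
contact_force: [-0.5, -0.5, -4.5]
gripper_width: 0.055
```

Run:
```python
from h import *
a=robot.snapshot('side')['img'][110:270,180:380,::-1]
cv2.imwrite('pics/lift500.png',cv2.resize(a,(700,560),interpolation=cv2.INTER_CUBIC))
```

```text
(no output)
```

View pics/lift500.png

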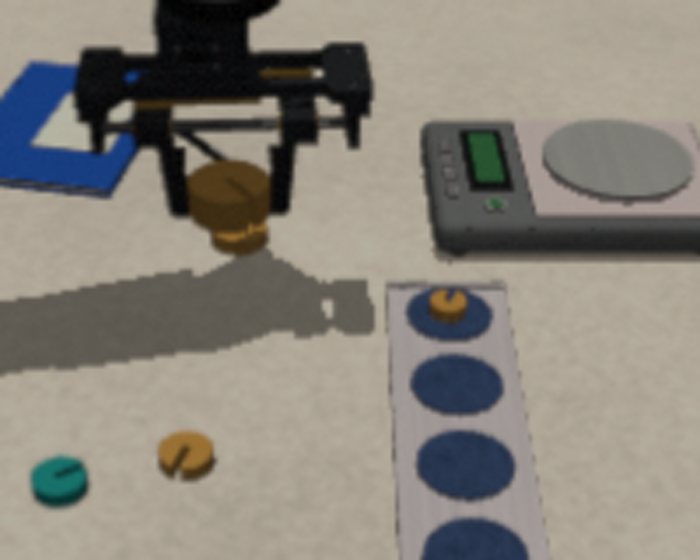

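w500 is held level (the force reads its 4.5 N weight). Carrying it to the farthest pad.

Request:
carry_out --rows '[[[0.005, -0.009, 0, 0, 0, 0], [0.01, -0.0175, 0, 0, 0, 0], [0.012, -0.021, 0, 0, 0, 0], [0.012, -0.021, 0, 0, 0, 0], [0.012, -0.021, 0, 0, 0, 0], [0.012, -0.021, 0, 0, 0, 0], [0.012, -0.021, 0, 0, 0, 0], [0.012, -0.021, 0, 0, 0, 0], [0.012, -0.021, 0, 0, 0, 0], [0.012, -0.021, 0, 0, 0, 0]]]'

```text
t: 17.55
tcp_pos: [0.6008, -0.1155, 0.0986]
ee_rot: [-3.139, 0.001, 1.574]
contact_force: [0.8, -0.1, -4.3]
gripper_width: 0.0549
```

Request:
carry_out --rows '[[[0.012, -0.021, 0, 0, 0, 0], [0.011, -0.019, 0, 0, 0, 0], [0.008, -0.013, 0, 0, 0, 0], [0, 0, -0.008, 0, 0, 0], [0, 0, -0.015, 0, 0, 0], [0, 0, -0.015, 0, 0, 0], [0, 0, -0.015, 0, 0, 0], [0, 0, -0.012, 0, 0, 0], [0, 0, -0.008, 0, 0, 0], [0, 0, -0.004, 0, 0, 0]]]'

```text
t: 18.55
tcp_pos: [0.6318, -0.1659, 0.0216]
ee_rot: [-3.14, -0.0, 1.575]
contact_force: [-0.5, 0.1, -5.2]
gripper_width: 0.0553
```

Request:
carry_out --rows '[[[0, 0, -0.001, 0, 0, 0], [0, 0, -0.001, 0, 0, 0], [0, 0, -0.001, 0, 0, 0], [0, 0, -0.001, 0, 0, 0], [0, 0, -0.001, 0, 0, 0], [0, 0, -0.001, 0, 0, 0], [0, 0, -0.0005, 0, 0, 0], [0, 0, -0.0005, 0, 0, 0], [0, 0, 0, 0, 0, 0], [0, 0, 0, 0, 0, 0]]]'

```text
t: 19.55
tcp_pos: [0.6323, -0.1662, 0.0158]
ee_rot: [3.141, -0.0, 1.574]
contact_force: [0.3, 0.5, -4.9]
gripper_width: 0.0554
```

Request:
carry_out --rows '[[[0, 0, -0.0005, 0, 0, 0], [0, 0, 0, 0, 0, 0], [0, 0, -0.0005, 0, 0, 0], [0, 0, 0, 0, 0, 0], [0, 0, 0, 0, 0, 0], [0, 0, 0, 0, 0, 0], [0, 0, 0, 0, 0, 0], [0, 0, 0, 0, 0, 0], [0, 0, 0, 0, 0, 0], [0, 0, 0, 0, 0, 0]]]'

```text
t: 20.55
tcp_pos: [0.6323, -0.1663, 0.015]
ee_rot: [3.141, 0.0, 1.574]
contact_force: [-2.2, 1.5, 2.7]
gripper_width: 0.0555
```

Contact: the force went from -4.9 to +2.7 N, so the pad carries the weight. Releasing and rising.

Request:
carry_out --rows '[[[0, 0, 0, 0, 0, 0], [0, 0, 0, 0, 0, 0], [0, 0, 0, 0, 0, 0], [0, 0, 0, 0, 0, 0], [0, 0, 0, 0, 0, 0], [0, 0, 0, 0, 0, 0], [0, 0, 0.003, 0, 0, 0], [0, 0, 0.006, 0, 0, 0], [0, 0, 0.01, 0, 0, 0], [0, 0, 0.016, 0, 0, 0]]]' --grip 0

```text
t: 21.55
tcp_pos: [0.6319, -0.1662, 0.0503]
ee_rot: [-3.141, -0.0, 1.575]
contact_force: [-0.3, -0.2, 0.2]
gripper_width: 0.0883
```

w100's turquoise look-alike lies about 80 mm away on the robot side, so I preset the opening to about 57 mm.

Request:
carry_out --rows '[[[0, 0, 0.025, 0, 0, 0], [-0.01, 0.006, 0.025, 0, 0, 0], [-0.022, 0.013, 0, 0, 0, 0], [-0.022, 0.013, 0, 0, 0, 0], [-0.022, 0.013, 0, 0, 0, 0], [-0.022, 0.013, 0, 0, 0, 0], [-0.022, 0.013, 0, 0, 0, 0], [-0.022, 0.013, 0, 0, 0, 0], [-0.022, 0.011, 0, 0, 0, 0], [-0.0095, 0.0045, 0, 0, 0, 0]]]' --grip 0.35

```text
t: 22.55
tcp_pos: [0.4574, -0.0657, 0.1009]
ee_rot: [-3.142, 0.0, 1.576]
contact_force: [0.2, -0.1, 0.3]
gripper_width: 0.0575
```

Run:
```python
from h import *
a=robot.snapshot('side')['img'][150:310,160:360,::-1]; d=robot.snapshot('top');b=d['img'][120:280,220:420,::-1]
cv2.imwrite('pics/pre100.png',cv2.resize(np.hstack([a,b]),(800,320),interpolation=cv2.INTER_CUBIC))
for c in blobs(d,*BR):
    (u,v),r=cv2.minEnclosingCircle(c.astype(np.float32)); print('%.0f %.0f'%(u,v),'%.1f %.1f %.1f'%circ(d,c,.037))
```

```text
162 227 493.0 186.1 44.5
353 156 630.9 -163.8 55.1
226 148 642.4 72.3 26.2
```

View pics/pre100.png

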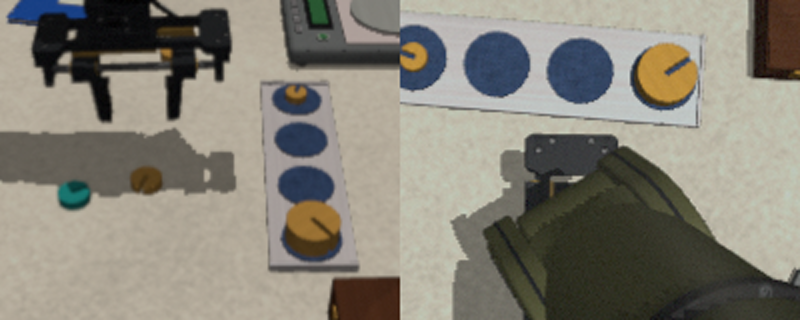

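w500 sits within about 1 mm of the last pad's centre (top crop (665,72)). w100 at (146,180) in the side crop is under the jaws, and the turquoise disc at (74,195) is outside them. Descending.

Request:
carry_out --rows '[[[0, 0, -0.015, 0, 0, 0], [0, 0, -0.015, 0, 0, 0], [0, 0, -0.015, 0, 0, 0], [0, 0, -0.015, 0, 0, 0], [0, 0, -0.012, 0, 0, 0], [0, 0, -0.008, 0, 0, 0], [0, 0, -0.007, 0, 0, 0], [0, 0, -0.005, 0, 0, 0], [0, 0, -0.004, 0, 0, 0], [0, 0, 0, 0, 0, 0]]]'

```text
t: 23.65
tcp_pos: [0.4602, -0.0673, 0.0052]
ee_rot: [3.141, 0.0, 1.575]
contact_force: [0.1, 0.5, 0.1]
gripper_width: 0.0571
```

Request:
carry_out --rows '[[[0, 0, 0, 0, 0, 0], [0, 0, 0, 0, 0, 0], [0, 0, 0, 0, 0, 0], [0, 0, 0, 0, 0, 0], [0, 0, 0, 0, 0, 0], [0, 0, 0, 0, 0, 0], [0, 0, 0, 0, 0, 0], [0, 0, 0, 0, 0, 0], [0, 0, 0, 0, 0, 0], [0, 0, 0, 0, 0, 0]]]' --grip 1 --squeeze 20

```text
t: 24.65
tcp_pos: [0.4593, -0.067, 0.0057]
ee_rot: [-3.141, 0.0, 1.574]
contact_force: [1.4, -1.2, 5.1]
gripper_width: 0.0347
```

Request:
carry_out --rows '[[[0, 0, 0.004, 0, 0, 0], [0, 0, 0.008, 0, 0, 0], [0, 0, 0.012, 0, 0, 0], [0, 0, 0.012, 0, 0, 0], [0, 0, 0.012, 0, 0, 0], [0, 0, 0.012, 0, 0, 0], [0, 0, 0.012, 0, 0, 0], [0, 0, 0.012, 0, 0, 0], [0, 0, 0.008, 0, 0, 0], [0, 0, 0.004, 0, 0, 0]]]'

```text
t: 25.65
tcp_pos: [0.4586, -0.0669, 0.102]
ee_rot: [-3.141, -0.0, 1.574]
contact_force: [-0.4, 0.7, -0.5]
gripper_width: 0.0347
```

Run:
```python
from h import *
a=robot.snapshot('side')['img'][150:310,160:360,::-1]
cv2.imwrite('pics/lift100.png',cv2.resize(a,(700,560),interpolation=cv2.INTER_CUBIC))
```

```text
(no output)
```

View pics/lift100.png

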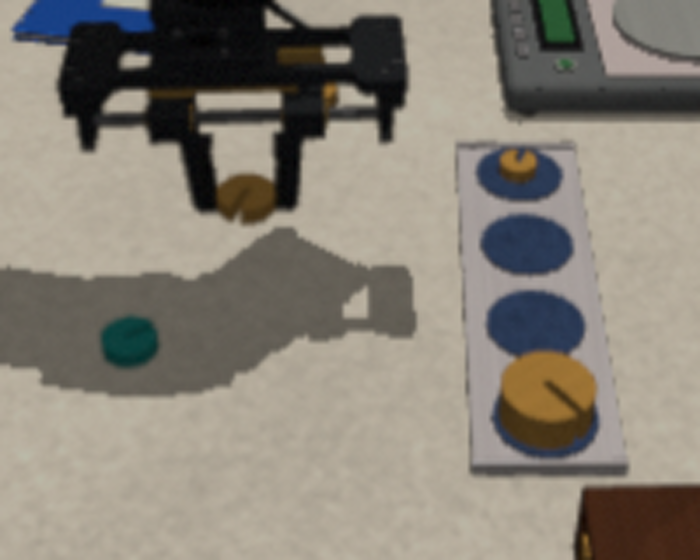

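w100 is held level at (245,198). The tool stopped about 1.5 mm higher on this grasp (z 5.5 mm), so I expect contact at TCP z of about 16.5 mm.

Request:
carry_out --rows '[[[0.008, 0.0025, 0, 0, 0, 0], [0.014, 0.0045, 0, 0, 0, 0], [0.0155, 0.005, 0, 0, 0, 0], [0.0155, 0.005, 0, 0, 0, 0], [0.0155, 0.005, 0, 0, 0, 0], [0.0155, 0.005, 0, 0, 0, 0], [0.0155, 0.005, 0, 0, 0, 0], [0.0155, 0.005, 0, 0, 0, 0], [0.0155, 0.005, 0, 0, 0, 0], [0.0155, 0.005, 0, 0, 0, 0]]]'

```text
t: 26.7
tcp_pos: [0.6055, -0.0193, 0.1006]
ee_rot: [-3.139, -0.0, 1.575]
contact_force: [-0.3, 0.1, -2.1]
gripper_width: 0.0351
```

Request:
carry_out --rows '[[[0.0155, 0.005, 0, 0, 0, 0], [0.0135, 0.0045, 0, 0, 0, 0], [0.008, 0.003, 0, 0, 0, 0], [0, 0, -0.008, 0, 0, 0], [0, 0, -0.015, 0, 0, 0], [0, 0, -0.015, 0, 0, 0], [0, 0, -0.015, 0, 0, 0], [0, 0, -0.012, 0, 0, 0], [0, 0, -0.008, 0, 0, 0], [0, 0, -0.004, 0, 0, 0]]]'

```text
t: 27.7
tcp_pos: [0.6414, -0.0074, 0.0233]
ee_rot: [-3.139, 0.0, 1.575]
contact_force: [0.2, 0.7, -0.1]
gripper_width: 0.0351
```

Request:
carry_out --rows '[[[0, 0, -0.001, 0, 0, 0], [0, 0, -0.001, 0, 0, 0], [0, 0, -0.001, 0, 0, 0], [0, 0, -0.001, 0, 0, 0], [0, 0, -0.001, 0, 0, 0], [0, 0, -0.001, 0, 0, 0], [0, 0, 0, 0, 0, 0], [0, 0, 0, 0, 0, 0], [0, 0, 0, 0, 0, 0], [0, 0, 0, 0, 0, 0]]]'

```text
t: 28.7
tcp_pos: [0.642, -0.0074, 0.0186]
ee_rot: [-3.141, 0.0, 1.574]
contact_force: [1.3, -0.6, -2.1]
gripper_width: 0.0352
```

Request:
carry_out --rows '[[[0, 0, -0.0005, 0, 0, 0], [0, 0, -0.0005, 0, 0, 0], [0, 0, -0.0005, 0, 0, 0], [0, 0, 0, 0, 0, 0], [0, 0, 0, 0, 0, 0], [0, 0, 0, 0, 0, 0], [0, 0, 0, 0, 0, 0], [0, 0, 0, 0, 0, 0], [0, 0, 0, 0, 0, 0], [0, 0, 0, 0, 0, 0]]]'

```text
t: 29.7
tcp_pos: [0.6419, -0.0073, 0.017]
ee_rot: [-3.141, 0.0, 1.575]
contact_force: [0.1, 0.2, -0.3]
gripper_width: 0.035
```

Request:
carry_out --rows '[[[0, 0, -0.0005, 0, 0, 0], [0, 0, 0, 0, 0, 0], [0, 0, 0, 0, 0, 0], [0, 0, 0, 0, 0, 0], [0, 0, 0, 0, 0, 0], [0, 0, 0, 0, 0, 0], [0, 0, 0, 0, 0, 0], [0, 0, 0, 0, 0, 0], [0, 0, 0, 0, 0, 0], [0, 0, 0, 0, 0, 0]]]'

```text
t: 30.7
tcp_pos: [0.642, -0.0074, 0.0168]
ee_rot: [-3.141, 0.0, 1.574]
contact_force: [-1.4, -0.4, 5.4]
gripper_width: 0.0349
```

Contact (5.4 N up). Releasing and rising.

Request:
carry_out --rows '[[[0, 0, 0, 0, 0, 0], [0, 0, 0, 0, 0, 0], [0, 0, 0, 0, 0, 0], [0, 0, 0, 0, 0, 0], [0, 0, 0, 0, 0, 0], [0, 0, 0, 0, 0, 0], [0, 0, 0.003, 0, 0, 0], [0, 0, 0.006, 0, 0, 0], [0, 0, 0.01, 0, 0, 0], [0, 0, 0.016, 0, 0, 0]]]' --grip 0

```text
t: 31.7
tcp_pos: [0.6415, -0.0074, 0.0521]
ee_rot: [-3.14, 0.0, 1.575]
contact_force: [-0.2, -0.7, -0.4]
gripper_width: 0.0881
```

Request:
carry_out --rows '[[[0, 0, 0.025, 0, 0, 0], [-0.008, 0.011, 0.025, 0, 0, 0], [-0.018, 0.024, 0, 0, 0, 0], [-0.018, 0.024, 0, 0, 0, 0], [-0.018, 0.024, 0, 0, 0, 0], [-0.018, 0.024, 0, 0, 0, 0], [-0.018, 0.024, 0, 0, 0, 0], [-0.018, 0.024, 0, 0, 0, 0], [-0.018, 0.024, 0, 0, 0, 0], [-0.014, 0.019, 0, 0, 0, 0]]]'

```text
t: 32.7
tcp_pos: [0.4932, 0.1928, 0.1031]
ee_rot: [3.141, -0.001, 1.576]
contact_force: [0.3, 0.2, 0.1]
gripper_width: 0.0881
```

Run:
```python
from h import *
a=robot.snapshot('side')['img'][90:250,170:370,::-1]; d=robot.snapshot('top');b=d['img'][120:280,120:320,::-1]
cv2.imwrite('pics/pre200.png',cv2.resize(np.hstack([a,b]),(800,320),interpolation=cv2.INTER_CUBIC))
for c in blobs(d,*BR):
    (u,v),r=cv2.minEnclosingCircle(c.astype(np.float32)); print('%.0f %.0f'%(u,v),'%.1f %.1f %.1f'%circ(d,c,.024))
print(robot.sense()['joints'])
```

```text
476 295 376.1 -397.6 75.3
353 156 633.7 -166.6 55.9
268 151 640.7 -5.4 35.2
226 148 645.1 73.8 26.5
[-0.157122    0.82076915 -0.51349263  1.95574474  0.73887388  0.55806121
 -1.17079398]
```

View pics/pre200.png

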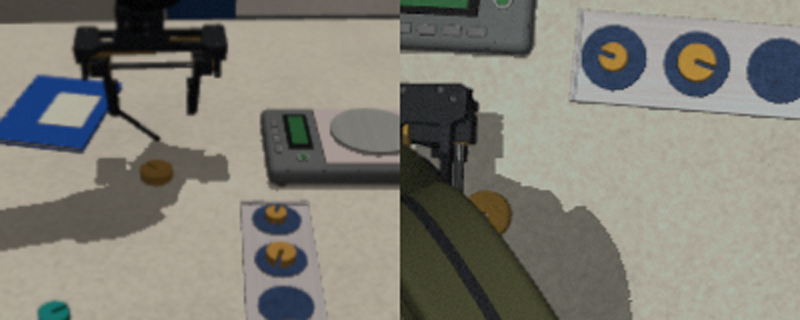

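w100 is within 1 mm of the second pad's centre (top crop (697,62)). w200 at (156,172) in the side crop is under the jaws. Descending.

Request:
carry_out --rows '[[[0, 0, -0.015, 0, 0, 0], [0, 0, -0.015, 0, 0, 0], [0, 0, -0.015, 0, 0, 0], [0, 0, -0.015, 0, 0, 0], [0, 0, -0.012, 0, 0, 0], [0, 0, -0.008, 0, 0, 0], [0, 0, -0.007, 0, 0, 0], [0, 0, -0.005, 0, 0, 0], [0, 0, -0.004, 0, 0, 0], [0, 0, 0, 0, 0, 0]]]'

```text
t: 33.8
tcp_pos: [0.4939, 0.1906, 0.0053]
ee_rot: [-3.14, 0.0, 1.575]
contact_force: [0.9, 0.6, 0.8]
gripper_width: 0.0883
```

Request:
carry_out --rows '[[[0, 0, -0.0015, 0, 0, 0], [0, 0, 0, 0, 0, 0], [0, 0, 0, 0, 0, 0], [0, 0, 0, 0, 0, 0], [0, 0, 0, 0, 0, 0], [0, 0, 0, 0, 0, 0], [0, 0, 0, 0, 0, 0], [0, 0, 0, 0, 0, 0], [0, 0, 0, 0, 0, 0], [0, 0, 0, 0, 0, 0]]]' --grip 1 --squeeze 25

```text
t: 34.8
tcp_pos: [0.4941, 0.1907, 0.0041]
ee_rot: [-3.141, 0.0, 1.574]
contact_force: [0.8, 0.8, 2.1]
gripper_width: 0.0452
```

Request:
carry_out --rows '[[[0, 0, 0.004, 0, 0, 0], [0, 0, 0.008, 0, 0, 0], [0, 0, 0.012, 0, 0, 0], [0, 0, 0.012, 0, 0, 0], [0, 0, 0.012, 0, 0, 0], [0, 0, 0.012, 0, 0, 0], [0, 0, 0.012, 0, 0, 0], [0, 0, 0.012, 0, 0, 0], [0, 0, 0.008, 0, 0, 0], [0, 0, 0.004, 0, 0, 0]]]'

```text
t: 35.8
tcp_pos: [0.4943, 0.1908, 0.101]
ee_rot: [3.142, -0.0, 1.574]
contact_force: [-0.2, 0.0, -2.5]
gripper_width: 0.0447
```

Run:
```python
from h import *
a=robot.snapshot('side')['img'][90:250,170:370,::-1]
cv2.imwrite('pics/lift200.png',cv2.resize(a,(700,560),interpolation=cv2.INTER_CUBIC))
```

View pics/lift200.png

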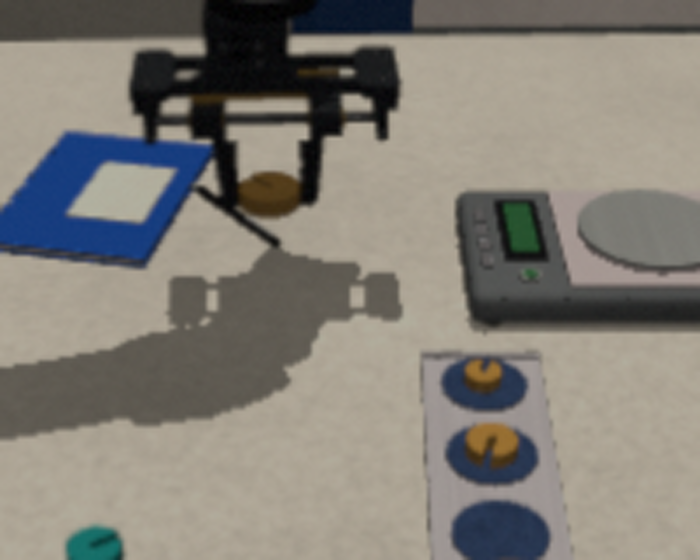

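w200 is held level at (270,193). Carrying it to the third pad.

Request:
carry_out --rows '[[[0.005, -0.01, 0, 0, 0, 0], [0.01, -0.019, 0, 0, 0, 0], [0.012, -0.0235, 0, 0, 0, 0], [0.012, -0.0235, 0, 0, 0, 0], [0.012, -0.0235, 0, 0, 0, 0], [0.012, -0.0235, 0, 0, 0, 0], [0.012, -0.0235, 0, 0, 0, 0], [0.012, -0.0235, 0, 0, 0, 0], [0.012, -0.0235, 0, 0, 0, 0], [0.012, -0.0235, 0, 0, 0, 0]]]'

```text
t: 36.85
tcp_pos: [0.6047, -0.0289, 0.099]
ee_rot: [-3.139, 0.001, 1.574]
contact_force: [0.1, 0.5, -1.2]
gripper_width: 0.0451
```

Request:
carry_out --rows '[[[0.013, -0.0245, 0, 0, 0, 0], [0.011, -0.022, 0, 0, 0, 0], [0.0075, -0.014, 0, 0, 0, 0], [0, 0, -0.008, 0, 0, 0], [0, 0, -0.015, 0, 0, 0], [0, 0, -0.015, 0, 0, 0], [0, 0, -0.015, 0, 0, 0], [0, 0, -0.012, 0, 0, 0], [0, 0, -0.008, 0, 0, 0], [0, 0, -0.004, 0, 0, 0]]]'

```text
t: 37.85
tcp_pos: [0.6359, -0.0865, 0.0218]
ee_rot: [-3.139, 0.0, 1.575]
contact_force: [-0.0, -0.1, -2.5]
gripper_width: 0.0451
```

Request:
carry_out --rows '[[[0, 0, -0.001, 0, 0, 0], [0, 0, -0.001, 0, 0, 0], [0, 0, -0.001, 0, 0, 0], [0, 0, -0.001, 0, 0, 0], [0, 0, -0.001, 0, 0, 0], [0, 0, -0.001, 0, 0, 0], [0, 0, -0.0005, 0, 0, 0], [0, 0, 0, 0, 0, 0], [0, 0, 0, 0, 0, 0], [0, 0, 0, 0, 0, 0]]]'

```text
t: 38.85
tcp_pos: [0.6365, -0.0868, 0.0166]
ee_rot: [-3.141, 0.0, 1.574]
contact_force: [-0.2, 0.4, -2.3]
gripper_width: 0.045
```

Request:
carry_out --rows '[[[0, 0, -0.0005, 0, 0, 0], [0, 0, 0, 0, 0, 0], [0, 0, -0.0005, 0, 0, 0], [0, 0, 0, 0, 0, 0], [0, 0, 0, 0, 0, 0], [0, 0, 0, 0, 0, 0], [0, 0, 0, 0, 0, 0], [0, 0, 0, 0, 0, 0], [0, 0, 0, 0, 0, 0], [0, 0, 0, 0, 0, 0]]]'

```text
t: 39.85
tcp_pos: [0.6364, -0.0869, 0.0155]
ee_rot: [-3.141, 0.0, 1.575]
contact_force: [0.2, -0.5, -1.8]
gripper_width: 0.045
```

Request:
carry_out --rows '[[[0, 0, -0.0005, 0, 0, 0], [0, 0, 0, 0, 0, 0], [0, 0, 0, 0, 0, 0], [0, 0, 0, 0, 0, 0], [0, 0, 0, 0, 0, 0], [0, 0, 0, 0, 0, 0], [0, 0, 0, 0, 0, 0], [0, 0, 0, 0, 0, 0], [0, 0, 0, 0, 0, 0], [0, 0, 0, 0, 0, 0]]]'

```text
t: 40.85
tcp_pos: [0.6365, -0.0869, 0.0152]
ee_rot: [-3.141, 0.0, 1.575]
contact_force: [-1.5, -0.3, 2.8]
gripper_width: 0.0454
```

Contact (from -2 to +2.8 N). Releasing, rising and backing off.

Request:
carry_out --rows '[[[0, 0, 0, 0, 0, 0], [0, 0, 0, 0, 0, 0], [0, 0, 0, 0, 0, 0], [0, 0, 0, 0, 0, 0], [0, 0, 0, 0, 0, 0], [0, 0, 0, 0, 0, 0], [0, 0, 0.003, 0, 0, 0], [0, 0, 0.006, 0, 0, 0], [0, 0, 0.01, 0, 0, 0], [0, 0, 0.016, 0, 0, 0]]]' --grip 0

```text
t: 41.85
tcp_pos: [0.636, -0.0868, 0.0506]
ee_rot: [-3.14, 0.0, 1.575]
contact_force: [0.2, -0.1, -0.2]
gripper_width: 0.0881
```

Request:
carry_out --rows '[[[0, 0, 0.02, 0, 0, 0], [0, 0, 0.025, 0, 0, 0], [0, 0, 0.025, 0, 0, 0], [-0.015, -0.015, 0.02, 0, 0, 0], [-0.025, -0.025, 0.01, 0, 0, 0], [-0.025, -0.025, 0, 0, 0, 0], [-0.025, -0.025, 0, 0, 0, 0], [-0.025, -0.025, 0, 0, 0, 0], [-0.02, -0.02, 0, 0, 0, 0], [-0.01, -0.01, 0, 0, 0, 0]]]'

```text
t: 42.85
tcp_pos: [0.4894, -0.2345, 0.151]
ee_rot: [-3.14, 0.002, 1.572]
contact_force: [0.4, 0.2, -0.1]
gripper_width: 0.0881
```

Request:
carry_out --rows '[[[0, -0.02, 0, 0, 0, 0], [0, -0.025, 0, 0, 0, 0], [0, -0.025, 0, 0, 0, 0], [0, -0.02, 0, 0, 0, 0], [0, -0.01, 0, 0, 0, 0], [0, 0, 0, 0, 0, 0], [0, 0, 0, 0, 0, 0], [0, 0, 0, 0, 0, 0], [0, 0, 0, 0, 0, 0], [0, 0, 0, 0, 0, 0]]]'

```text
t: 43.85
tcp_pos: [0.4917, -0.331, 0.1502]
ee_rot: [-3.141, -0.0, 1.576]
contact_force: [0.1, -0.2, 0.0]
gripper_width: 0.0882
```

Run:
```python
from h import *
S=robot.snapshot('side');d=robot.snapshot('top')
a=S['img'][120:300,220:420,::-1]; b=d['img'][20:200,190:390,::-1]
cv2.imwrite('pics/final.png',cv2.resize(np.hstack([a,b]),(800,360),interpolation=cv2.INTER_CUBIC))
pads=[(646.7,74.3),(641.6,-5.4),(636.5,-85),(631.5,-164.7)]
for c in blobs(d,*BR):
    (u,v),r=cv2.minEnclosingCircle(c.astype(np.float32))
    if 130<v<180:
        for nm,D,h in [('w50',27,12),('w100',36,13),('w200',46,15.5),('w500',56,26)]:
            x,y,q=circ(d,c,(11+h)/1000)
            if abs(q-D)<4: print(nm,'%.0f %.0f'%(u,v),'%.1f %.1f %.1f'%(x,y,q),'offset', min([(round(x-p,1),round(y-w,1)) for p,w in pads],key=lambda e:e[0]**2+e[1]**2))
print(robot.sense()['t'],robot.sense()['contact_force'])
```

```text
w500 353 156 631.4 -164.1 54.4 offset (-0.1, 0.6)
w200 310 154 635.9 -85.2 44.9 offset (-0.6, -0.2)
w100 268 150 641.2 -5.3 34.8 offset (-0.4, 0.1)
w50 226 148 645.4 74.2 25.9 offset (-1.3, -0.1)
43.95 [0.17470609 0.1656037  0.21394215]
```

View pics/final.png

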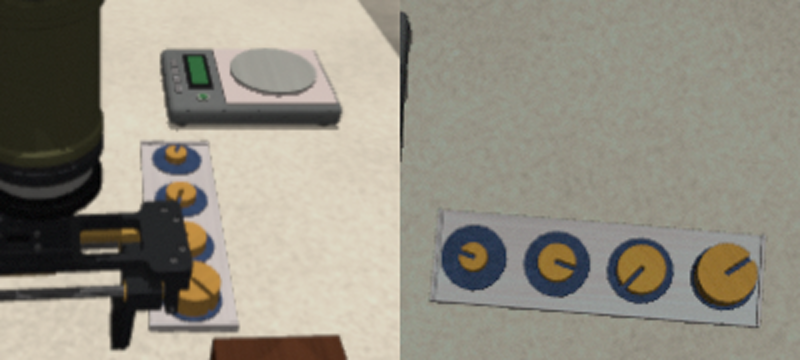

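The top crop shows all four weights flat and centred on their pads, in order w50 (473,257), w100 (556,263), w200 (640,269) and w500 (727,275). The arm is clear of everything. Handing in.

```bash
python3 -c "
from bench import robot
print(robot.job_done(), robot.sense()['t'])"
```

```text
the job is handed in; nothing more can be done
the job is handed in; nothing more can be done
```

All four weights are on the tray in order, w50, w100, w200 and w500, counting away from the balance. I handed the job in at about 44 s of the 128 s allowed. Each weight was lowered in 0.5 mm steps until the wrist force showed the pad carrying it (readings at contact were 2.7–5.4 N), and only then released.

The last top view put every weight within 1.3 mm of its pad's centre, lying flat, with the arm clear and the wrist force near zero. I never moved over the balance and left the turquoise disc alone.

Two things disagreed slightly:
- **Cameras:** the side and top views differed by about 4 mm in y, so I aimed at the mean of the two.
- **w100 grasp:** the tool stopped about 1.5 mm higher than asked, and I allowed for that when setting the weight down.

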